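# Build up the drive hub of a kinetic sculpture: keyed wheel, spacer, snap cap

### The arm

A 6-joint arm with a two-finger parallel gripper is mounted at the origin on the work surface. World frame = base frame: x ahead of the robot, y to its left, z up, the work surface at z = 0. Lengths are in m, angles in rad, forces in N, time in s.
With the tool pointing down it reaches from about 0.4 to 0.925 m from the base axis. Payload 12.5 kg.
Tool frame: the origin (TCP) lies at the very end of the fingers, on their centre line; the grasp point (between the pads) lies 19 mm behind it; z points along the fingers, y is the direction in which the jaws open and shut (so a half turn about z gives the same grasp; the last joint's range is limited). The gripper opens to 95 mm and grips with 3 to 60 N. Pads are 20 mm wide; open, the fingers measure 119 mm over their backs; the gripper's body (75 mm by 180 mm) begins 59 mm behind the grasp point.
Start: joints at [-1.4, 0.491, 1.559, -0, 1.092, -0.106], TCP at [0.171, -0.601, 0.215] pointing down, gripper open.
Joint ranges: [-3.1, 3.1], [-0.84, 2.19], [0.05, 2.79], [-1.13, 4.28], [0.06, 2.93], [-2.69, 2.69]. Speed limits (rad/s): [2.22, 2.22, 2.79, 3.14, 3.14, 3.14].

### API

Orientations are given as [roll, pitch, yaw] about the fixed x, y, z axes, in that order (R = Rz(yaw) Ry(pitch) Rx(roll)).
In Python, from station import observe, vision, job gives the robot as it stands.
- The arm moves only by the tool move_arm, never from a script. Its argument "steps" is a list of rows, each an object with "translation": the shift along the tool's x, y, z in m, a list of three; "angular": the turn, a rotation vector about the tool's x, y, z in rad, a list of three. In form: [{"translation": [x, y, z], "angular": [ax, ay, az]}, ...]. A call has 1 to 12 rows; each row shifts and turns the pose as measured when the row begins, along the tool's axes as they then stand; what a row does not reach is not made up. A row lasts 1/10 s, in which the tool goes at most 50 mm and 8.59 degrees, less where a joint would pass 70% of its speed; a pose out of reach is approached as far as the arm can. A call with a gripper value outside its range is refused whole. "fingers" is the finger opening in m, from 0 to 0.0951, set as the call begins (left out, the last holds). The fingers move at their own pace and stop on an object; the grip force is fixed at half the most. Time passes only in rows, so rows that do not move let the fingers close. It gives the time, the measured TCP pose, the force and the opening at its end, in the units of the state.
- observe(): the state, without advancing time (a new reading comes with each control period).
- vision.capture(name): name is "scene" or "top" or "wrist"; returns a dict with "img" (384x512x3 uint8, red, green, blue), "depth" (384x512 float32, m along the optical axis (not along the pixel's ray), 0 where there is no reading), "camera_matrix" (3x3 intrinsics, pixels), "world_from_camera" (4x4, takes a point from camera to world coordinates). Camera axes: x right, y down, z forward; pixel columns grow to the right and rows downward; lengths in m; the calibration is good to about 2 mm. A picture is of the moment at which its call begins.
- job.finish_job(): hands the job in, once; it reports no verdict.
The state is a dict: "t": time; "q": joint angles; "qvel": joint speeds; "effort": joint torques, N m; "tcp_pos": TCP position; "eef_rot": TCP orientation; "wrist_force": force on the tool from outside, world axes, zero at the start; "ft_torque": the same for the moment, N m; "width": finger opening in m.
Only numpy, scipy, OpenCV 4.12 (cv2) and the standard library are available. Lean on these libraries where they do the work, as an engineer would, in place of code of your own. Each camera call takes 0.05 s, during which the arm holds its last target.

### The job

Put the drive together on the steel post: first the slotted wooden wheel, keyed onto the two red pins of the turntable so that it lies flat on it, then the orange spacer down onto the wheel's collar, and last the yellow cap, hollow side down, pressed home past its spring catch until it sits on the spacer. Feel for the pins with light pressure and press the cap only as hard as it needs, for the hub must not be forced; leave the black ring, the linkage arm, the glass jar and the wood offcut where they are.

Things in the scene. Friction and masses are not known exactly. Their poses are not given: they have to be found in the camera images.
- hub_seat (a point): On the post axis, on top of the hub's dark turntable (diameter 124), where the wheel must lie; 18 mm above the table, z up. Two red upright drive pins, diameter 8, on opposite sides 36 from the axis, stand 12 proud of it. Their angle round the post varies and is NOT given by this entry's orientation: find it by feel or camera. The turntable turns only stiffly (0.2 N m).
- hub_tip (a point): Tip of the fixed upright steel post, 86 above hub_seat. Above hub_seat the post has diameter 19.4 up to 54, tapers to diameter 14 at 65, then is diameter 14 to the tip (last 5 tapering to diameter 7).
- hub_catch (a point): On the post axis, 76 above hub_seat: the spring catch, two small brass leaves on opposite sides of the thin post (from 72 to 81 above hub_seat), sloping outward downwards to 9.8 from the axis. Wheel and spacer pass over freely; the cap must be pushed past them with about 4 to 12 N.
- hub: The fixed hub: pale wooden base disc, diameter 190, 12 high, screwed to the table, carrying turntable and post; origin under its centre.
- wheel_mid (a point): Loose brown wooden wheel, right way up, 120 g: flange 10 thick, 108 across, six radial slots 13.5 wide from the rim in to radius 28, one along its x axis, then every 60 degrees; collar, diameter 42, to 40 above the underside; bore 22.4. Point on the axis, 20 above the underside. Flat only with the pins in slots (4 degrees of play each way), then 20 above hub_seat; else it rests 12 too high on them.
- spacer_mid (a point): Loose orange plastic spacer ring, outer diameter 46, bore 22.4, 26 high, 50 g, lying flat on the table. This point is its centre, 13 above its underside. Seated on the wheel's collar it is 53 above hub_seat and its top 66 above.
- cap_mid (a point): Loose yellow plastic cap, diameter 40, 34 high, 60 g, standing hollow side down: blind bore diameter 16.4, 24 deep, in its underside; top closed. This point is on its axis 17 above its underside, z up. Left unpressed it hangs on the spring leaves about 10 too high; home on the spacer this point is 83 above hub_seat.
- tight_ring_mid (a point): Loose black plastic ring, outer diameter 46, 26 high, like the spacer but with a bore of 15, which does not go over the post; not to be used. This point is its centre.
- link_a: Bystander: the nearer of two loose flat wooden linkage arms, 240 x 20 x 6 with a stud and a steel pin; origin under its middle, x along it.
- screw_jar: Bystander: glass jar with a steel lid, diameter 70, 60 high; origin under its middle.
- offcut: Bystander: pale wood offcut 120 x 45 x 20; origin under its middle.

How it is judged:
On the way, in this order (a step that is already met when the one before it is completed fails the run):
1. the wheel lies flat on the turntable, keyed on the pins, with neither spacer nor cap on the post (z of wheel_mid in the frame of hub_seat between 0.017 and 0.0225 m and horizontal distance between wheel_mid and hub_seat below 0.004 m and angle between wheel_mid's own z axis and vertical below 0.06 rad and horizontal distance between each of spacer_mid, cap_mid and hub_seat above 0.05 m), for 0.2 s.
2. the spacer lies on the wheel's collar, the cap not yet on (z of wheel_mid in the frame of hub_seat between 0.017 and 0.0225 m and horizontal distance between each of wheel_mid, spacer_mid and hub_seat below 0.004 m and angle between each of wheel_mid, spacer_mid's own z axis and vertical below 0.06 rad and z of spacer_mid in the frame of hub_seat between 0.05 and 0.0555 m and horizontal distance between cap_mid and hub_seat above 0.05 m), for 0.2 s.
3. the cap is home on the spacer (z of wheel_mid in the frame of hub_seat between 0.017 and 0.0225 m and horizontal distance between each of wheel_mid, spacer_mid, cap_mid and hub_seat below 0.004 m and angle between each of wheel_mid, spacer_mid, cap_mid's own z axis and vertical below 0.06 rad and z of spacer_mid in the frame of hub_seat between 0.05 and 0.0555 m and z of cap_mid in the frame of hub_seat between 0.08 and 0.0855 m), for 0.2 s.
At the end, for the whole second after the job is handed in: Wheel flat on the turntable, spacer flat on its collar and cap home on the spacer: each within 2.5 mm of its seated height, within 4 mm of the post's axis and within 0.06 rad of upright; everything released (all of step 3 and contact force between the fingers and anything else below 0.3 N); the robot touches nothing.
It fails at once if the hub is forced: wheel presses on hub (post, turntable or pins) with more than 40 N (contact force between wheel and hub above 40 N).
It fails at once if the cap presses on the hub's post and catch with more than 40 N (contact force between cap and hub above 40 N).
It fails at once if the black ring, linkage arm, jar or offcut is moved more than 25 mm (distance of any of tight_ring_mid, link_a, screw_jar, offcut from where it was at the start of the episode above 0.025 m).
It also fails if it takes over 72 s, if anything falls off the work surface, if the arm or the gripper's body presses on something with over 40 N, if the wrist force passes 120 N, or if a joint passes its speed limit or range.

## Working session

There is one attempt and no reset: what is moved stays moved. The work goes in short steps, Python scripts to look and compute and a tool call to move; the robot and the scene stay as the last step left them, time stands still between calls to the robot, and variables do not carry over. Pictures are saved under pics/ and viewed, and the job is handed in when it is done.

Besides the shell and the picture viewer there is one more tool, called as name(argument=value, ...), one argument or row to a line, values as JSON. move_arm: Moves the arm, as the interface text tells. Its arguments: {"type":"object","properties":{"steps":{"type":"array","items":{"type":"object","properties":{"translation":{"type":"array","items":{"type":"number"}},"angular":{"type":"array","items":{"type":"number"}}}}},"fingers":{"type":"number"}},"required":["steps"]}

```bash
mkdir -p pics
cat > h.py <<'E'
import numpy as np, cv2
from station import observe, vision, job
def cap(n,f=None):
    d=vision.capture(n)
    if f: cv2.imwrite('pics/'+f,cv2.cvtColor(d['img'],cv2.COLOR_RGB2BGR))
    return d
def ray(d,u,v,z):
    K=d['camera_matrix'];T=d['world_from_camera']
    r=T[:3,:3]@np.linalg.inv(K)@np.array([u,v,1.]);o=T[:3,3]
    return o+r*(z-o[2])/r[2]
def proj(d,p):
    T=np.linalg.inv(d['world_from_camera']);c=T[:3,:3]@np.array(p)+T[:3,3];c=d['camera_matrix']@c
    return c[:2]/c[2]
E
python3 - <<'E'
from h import *
import pickle
for n in ['scene','top','wrist']:
    d=cap(n,n+'0.png');pickle.dump(d,open(n+'0.pkl','wb'));print(n,d['camera_matrix'][0,0],d['world_from_camera'].round(3).tolist())
s=observe();print(s)
E
```

```text
scene 369.49390172727396 [[0.012, 0.571, -0.821, 1.418], [1.0, 0.003, 0.017, -0.093], [0.012, -0.821, -0.571, 0.684], [0.0, 0.0, 0.0, 1.0]]
top 462.98504798939916 [[-0.027, -0.989, 0.148, 0.407], [-0.999, 0.024, -0.022, -0.044], [0.018, -0.148, -0.989, 1.3], [0.0, 0.0, 0.0, 1.0]]
wrist 290.3394912203109 [[0.273, -0.934, -0.23, 0.234], [-0.962, -0.265, -0.064, -0.583], [-0.001, 0.239, -0.971, 0.385], [0.0, 0.0, 0.0, 1.0]]
{'t': 0.15, 'q': array([-1.39961486e+00,  4.91413942e-01,  1.55930199e+00, -3.35332452e-05,
        1.09166934e+00, -1.05624778e-01]), 'qvel': array([-0.00151315, -0.00246546, -0.00263133, -0.00027201,  0.00049676,
        0.00118002]), 'effort': array([ 1.37365238e-03, -6.12896132e+01, -2.58277810e+01,  6.92609372e-02,
        4.73461126e-02, -7.14862222e-05]), 'tcp_pos': array([ 0.17077377, -0.60104414,  0.214203  ]), 'eef_rot': array([-3.14080132e+00, -5.39852433e-05,  2.76821694e-01]), 'wrist_force': array([-0.07430644,  0.70470877, -0.04025664]), 'ft_torque': array([0.00337332, 0.00275231, 0.06458204]), 'width': 0.0952091947031783}
```

View pics/scene0.png

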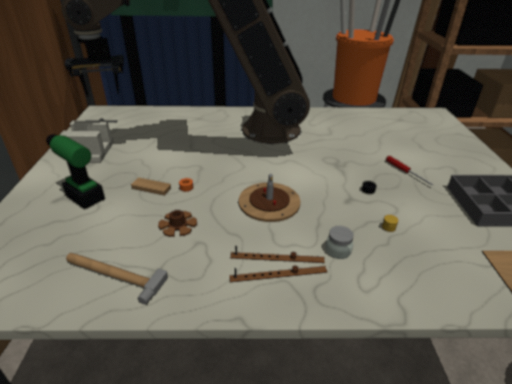

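View pics/top0.png

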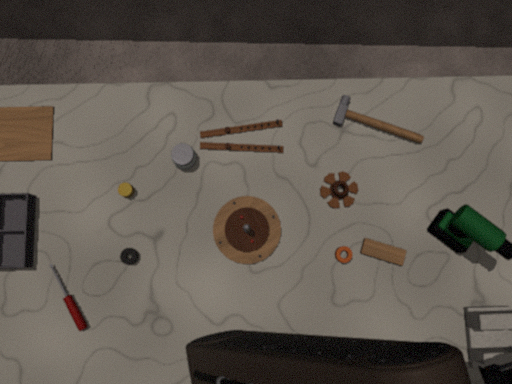

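View pics/wrist0.png

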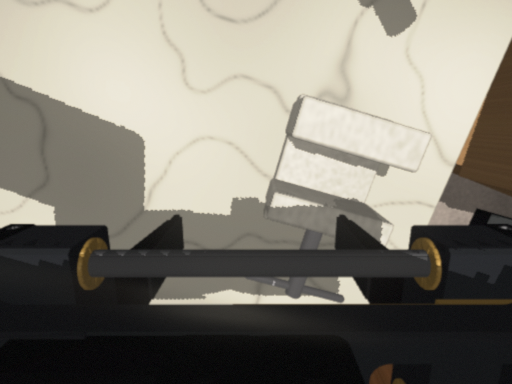

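The top view shows the hub at about (247,230), the wheel at (339,190), the spacer at (344,255), the cap at (126,190) and the black ring at (130,256). The offcut lies next to the spacer.

Run:
```python
from h import *
import pickle
d=pickle.load(open('top0.pkl','rb'));im=d['img']
hsv=cv2.cvtColor(im,cv2.COLOR_RGB2HSV)
def blob(m,box):
    x0,y0,x1,y1=box;k=np.zeros_like(m);k[y0:y1,x0:x1]=m[y0:y1,x0:x1]
    c,_=cv2.findContours(k,cv2.RETR_EXTERNAL,cv2.CHAIN_APPROX_NONE);c=np.vstack([q for q in c if cv2.contourArea(q)>5]);return cv2.minEnclosingCircle(c),cv2.boundingRect(c)
sat=((hsv[...,1]>110)&(hsv[...,2]>40)).astype(np.uint8)*255
for n,b,z in [('wheel',(310,160,370,220),.01),('spacer',(328,240,358,270),.026),('cap',(110,175,140,205),.034),('hub',(205,185,290,275),.012)]:
    (c,r),bb=blob(sat,b);print(n,c,r,bb,ray(d,c[0],c[1],z).round(4))
for n,b in [('wheel',(310,160,370,220)),('spacer',(324,235,414,275)),('hub',(205,185,290,275)),('cap',(106,170,146,210))]:
    x0,y0,x1,y1=b;cv2.imwrite(f'pics/z_{n}.png',cv2.resize(cv2.cvtColor(im[y0:y1,x0:x1],cv2.COLOR_RGB2BGR),None,fx=7,fy=7,interpolation=cv2.INTER_CUBIC))
```

```text
wheel (338.5240783691406, 189.68780517578125) 18.55295181274414 (321, 172, 37, 36) [ 0.6127 -0.2928  0.01  ]
spacer (343.2432556152344, 254.35134887695312) 8.572132110595703 (335, 246, 17, 17) [ 0.4305 -0.2934  0.026 ]
cap (125.5, 189.5) 7.905794143676758 (118, 183, 16, 14) [0.6236 0.3006 0.034 ]
hub (246.70912170410156, 229.7383575439453) 33.450374603271484 (214, 197, 67, 66) [ 0.5058 -0.0305  0.012 ]
```

```bash
python3 -c "
import cv2,numpy as np
a=[cv2.resize(cv2.imread(f'pics/z_{n}.png'),(400,300 if n=='spacer' else 400)) for n in ['wheel','hub']]
cv2.imwrite('pics/zz.png',np.hstack(a))"
```

```text
(no output)
```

View pics/zz.png

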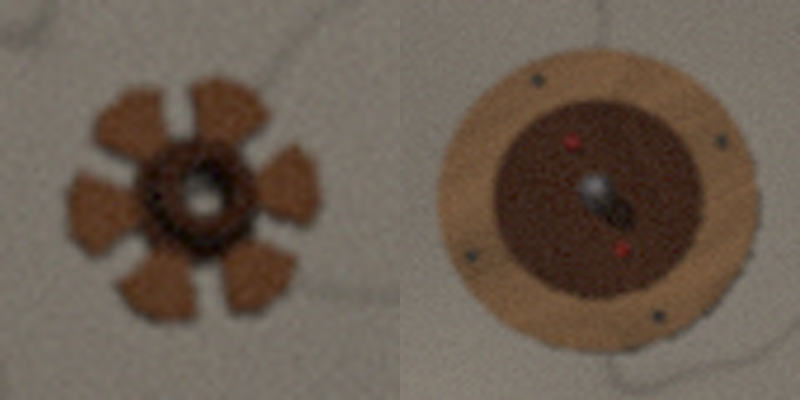

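move_arm(
  steps=[
    {"translation":[0,0,0],"angular":[0,0,-0.144]},
    {"translation":[0,0,0],"angular":[0,0,-0.144]},
    {"translation":[0,0,0],"angular":[0,0,-0.144]},
    {"translation":[0,0,0],"angular":[0,0,-0.144]},
    {"translation":[0,0,0],"angular":[0,0,-0.144]},
    {"translation":[0,0,0],"angular":[0,0,-0.144]},
    {"translation":[0,0,0],"angular":[0,0,-0.144]},
    {"translation":[0,0,0],"angular":[0,0,-0.144]},
    {"translation":[0,0,0],"angular":[0,0,-0.144]},
    {"translation":[0,0,0],"angular":[0,0,-0.1]},
  ],
)

```text
t: 1.15
tcp_pos: [0.1706, -0.5998, 0.2114]
eef_rot: [-3.142, -0.007, 1.727]
wrist_force: [-0.9, 0.3, -1.1]
width: 0.0949
```

move_arm(
  steps=[
    {"translation":[0,0,0],"angular":[0,0,0.078]},
    {"translation":[0,0,0],"angular":[0,0,0.06]},
    {"translation":[0.028,0.04,0.004]},
    {"translation":[0.028,0.04,0.004]},
    {"translation":[0.028,0.04,0.004]},
    {"translation":[0.028,0.04,0.004]},
    {"translation":[0.028,0.04,0.004]},
    {"translation":[0.028,0.04,0.004]},
    {"translation":[0.028,0.04,0.004]},
    {"translation":[0.028,0.04,0.004]},
    {"translation":[0.028,0.04,0.004]},
    {"translation":[0,0,0]},
  ],
)

```text
invalid input at $.steps[2]: expected keys translation, angular
```

move_arm(
  steps=[
    {"translation":[0,0,0],"angular":[0,0,0.078]},
    {"translation":[0,0,0],"angular":[0,0,0.06]},
    {"translation":[0.028,0.04,0.004],"angular":[0,0,0]},
    {"translation":[0.028,0.04,0.004],"angular":[0,0,0]},
    {"translation":[0.028,0.04,0.004],"angular":[0,0,0]},
    {"translation":[0.028,0.04,0.004],"angular":[0,0,0]},
    {"translation":[0.028,0.04,0.004],"angular":[0,0,0]},
    {"translation":[0.028,0.04,0.004],"angular":[0,0,0]},
    {"translation":[0.028,0.04,0.004],"angular":[0,0,0]},
    {"translation":[0.028,0.04,0.004],"angular":[0,0,0]},
    {"translation":[0,0,0],"angular":[0,0,0]},
  ],
)

```text
t: 2.25
tcp_pos: [0.4936, -0.364, 0.1769]
eef_rot: [-3.139, -0.009, 1.583]
wrist_force: [0.1, -0.1, -0.4]
width: 0.0951
```

Run:
```python
from h import *
import pickle
d=cap('wrist','w1.png');pickle.dump(d,open('w1.pkl','wb'));s=observe();print(s['t'],s['tcp_pos'],s['eef_rot'],s['wrist_force'])
```

```text
2.3 [ 0.49204229 -0.36535687  0.176994  ] [-3.13867664 -0.00846039  1.58265364] [-1.01094813  0.8633447   0.08121192]
```

View pics/w1.png

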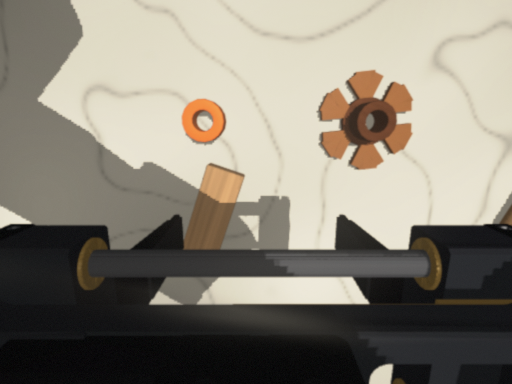

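```bash
cat >> h.py <<'E'
def plane(d,z):
    K=d['camera_matrix'];T=d['world_from_camera']
    h,w=d['img'].shape[:2];u,v=np.meshgrid(np.arange(w),np.arange(h))
    r=np.stack([u,v,np.ones_like(u)],-1)@np.linalg.inv(K).T@T[:3,:3].T;o=T[:3,3]
    return o[:2]+r[...,:2]*((z-o[2])/r[...,2])[...,None]
E
python3 - <<'E'
from h import *
import pickle
d=pickle.load(open('w1.pkl','rb'));im=d['img'];hsv=cv2.cvtColor(im,cv2.COLOR_RGB2HSV)
m=((hsv[...,1]>115)).astype(np.uint8)*255
def comp(box):
    x0,y0,x1,y1=box;k=np.zeros_like(m);k[y0:y1,x0:x1]=m[y0:y1,x0:x1];return k
k=comp((300,55,430,185));P=plane(d,.01)
pts=np.argwhere(k>0);c,_=cv2.findContours(k,cv2.RETR_EXTERNAL,cv2.CHAIN_APPROX_NONE)
W=np.array([P[v,u] for q in c if cv2.contourArea(q)>20 for (u,v) in q[:,0]],np.float32)
(cx,cy),r=cv2.minEnclosingCircle(W*1000);print('wheel min circle',cx,cy,r)
C=np.array([cx,cy])/1000
from scipy.optimize import least_squares
for it in range(3):
    R=np.linalg.norm(W-C,axis=1);S=W[R>.050]
    C=least_squares(lambda p:np.linalg.norm(S-p[:2],axis=1)-p[2],[*C,.054]).x;r=C[2];C=C[:2]
print('fit',C,r,len(S))
X=P-C;R=np.hypot(X[...,0],X[...,1]);A=np.arctan2(X[...,1],X[...,0])
for a,b in [(.03,.05),(.036,.05),(.042,.05)]:
    s=(R>a)&(R<b);f=((k[s]>0)-1.0);z=np.sum(-f*np.exp(6j*A[s]));print('slot phase deg',np.degrees(np.angle(z))/6, abs(z)/s.sum())
# collar top fit z=.04 via dark? bore top
cv2.imwrite('pics/zw.png',cv2.resize(cv2.cvtColor(im[60:180,305:425],cv2.COLOR_RGB2BGR),None,fx=5,fy=5,interpolation=cv2.INTER_CUBIC))
k=comp((170,90,235,150));P=plane(d,.026)
c,_=cv2.findContours(k,cv2.RETR_EXTERNAL,cv2.CHAIN_APPROX_NONE);c=max(c,key=cv2.contourArea)
W=np.array([P[v,u] for (u,v) in c[:,0]],np.float32);print('spacer',cv2.minEnclosingCircle(W*1000),cv2.fitEllipse(W*1000))
print(d['world_from_camera'][:3,3])
E
```

```text
wheel min circle 612.1112060546875 -294.0299072265625 54.29865646362305
fit [ 0.61196363 -0.29409166] 0.05248898045961331 180
slot phase deg 6.650918303514504 0.2602260931137162
slot phase deg 6.701348524593999 0.2578300470120622
slot phase deg 6.743656139582505 0.24852990271210856
spacer ((431.3150634765625, -295.6563720703125), 23.25993537902832) ((431.041748046875, -295.6891784667969), (44.09624481201172, 45.64787292480469), 93.94104766845703)
[ 0.49210051 -0.29914182  0.34845524]
```

View pics/zw.png

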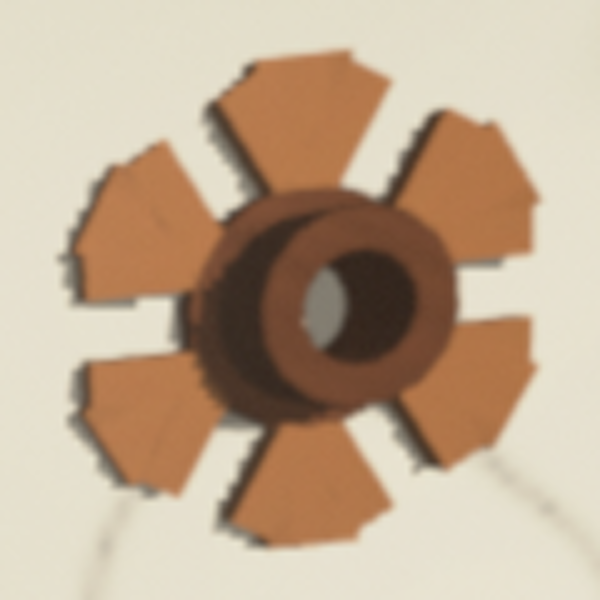

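move_arm(
  steps=[
    {"translation":[0.018,0.03,0.02],"angular":[-0.003,-0.008,0.012]},
    {"translation":[0.018,0.03,0.02],"angular":[0,0,0]},
    {"translation":[0.018,0.03,0.02],"angular":[0,0,0]},
    {"translation":[0.017,0.03,0.02],"angular":[0,0,0]},
    {"translation":[0,0,0.02],"angular":[0,0,0]},
    {"translation":[0,0,0],"angular":[0,0,0]},
    {"translation":[0,0,0],"angular":[0,0,0]},
  ],
)

```text
t: 3.0
tcp_pos: [0.6117, -0.2983, 0.0744]
eef_rot: [-3.141, 0.002, 1.564]
wrist_force: [-0.0, -0.1, -0.2]
width: 0.0949
```

move_arm(
  steps=[
    {"translation":[0.004,0,0.02],"angular":[0,0.002,-0.007]},
    {"translation":[0,0,0.02],"angular":[0,0,0]},
    {"translation":[0,0,0.012],"angular":[0,0,0]},
    {"translation":[0,0,0],"angular":[0,0,0]},
    {"translation":[0,0,0],"angular":[0,0,0]},
  ],
)

```text
t: 3.5
tcp_pos: [0.6107, -0.3002, 0.0276]
eef_rot: [3.136, 0.004, 1.565]
wrist_force: [-0.5, -0.7, 0.2]
width: 0.0949
```

Run:
```python
from h import *
d=cap('wrist','w2.png');s=observe();print(s['t'],s['tcp_pos'],s['eef_rot'],s['wrist_force'])
```

```text
3.55 [ 0.61067312 -0.30016935  0.02764007] [3.13583136 0.00423032 1.56531031] [0.03458498 0.10997035 0.90428107]
```

View pics/w2.png

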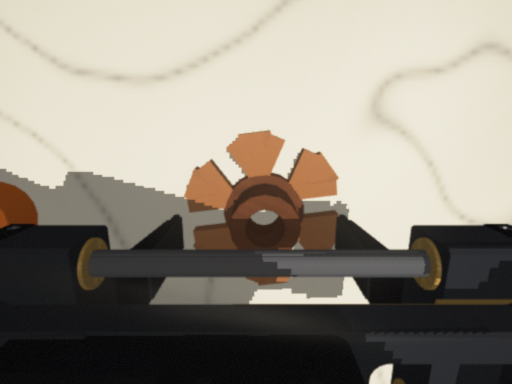

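move_arm(
  steps=[
    {"translation":[0.006,0.001,0],"angular":[0.006,0.004,-0.005]},
    {"translation":[0,0,0],"angular":[0,0,0]},
    {"translation":[0,0,0],"angular":[0,0,0]},
  ],
)

```text
t: 3.85
tcp_pos: [0.6125, -0.2942, 0.03]
eef_rot: [3.14, 0.001, 1.571]
wrist_force: [0.7, -0.2, 0.3]
width: 0.095
```

move_arm(
  steps=[
    {"translation":[0,0,0.012],"angular":[0,0,0]},
    {"translation":[0,0,0],"angular":[0,0,0]},
    {"translation":[0,0,0],"angular":[0,0,0]},
  ],
)

```text
t: 4.15
tcp_pos: [0.6127, -0.294, 0.0172]
eef_rot: [3.139, 0.002, 1.571]
wrist_force: [-0.3, 0.2, -0.4]
width: 0.095
```

move_arm(
  fingers=0.03,
  steps=[
    {"translation":[0,0,0],"angular":[0,0,0]},
    {"translation":[0,0,0],"angular":[0,0,0]},
    {"translation":[0,0,0],"angular":[0,0,0]},
    {"translation":[0,0,0],"angular":[0,0,0]},
    {"translation":[0,0,0],"angular":[0,0,0]},
    {"translation":[0,0,0],"angular":[0,0,0]},
    {"translation":[0,0,0],"angular":[0,0,0]},
    {"translation":[0,0,0],"angular":[0,0,0]},
  ],
)

```text
t: 4.95
tcp_pos: [0.6127, -0.2941, 0.0172]
eef_rot: [3.139, 0.002, 1.571]
wrist_force: [-0.1, -0.3, -0.2]
width: 0.0417
```

move_arm(
  steps=[
    {"translation":[0,0,-0.03],"angular":[0,0,0]},
    {"translation":[0,0,-0.03],"angular":[0,0,0]},
    {"translation":[0,0,-0.04],"angular":[0,0,0]},
    {"translation":[0.01,-0.01,-0.04],"angular":[0,0,0]},
    {"translation":[0.03,-0.02,-0.03],"angular":[0,0,0]},
    {"translation":[0.03,-0.02,-0.01],"angular":[0,0,0]},
    {"translation":[0.03,-0.02,0],"angular":[0,0,0]},
    {"translation":[0.03,-0.02,0],"angular":[0,0,0]},
    {"translation":[0.03,-0.017,0],"angular":[0,0,0]},
    {"translation":[0,0,0],"angular":[0,0,0]},
    {"translation":[0,0,0],"angular":[0,0,0]},
  ],
)

```text
t: 6.05
tcp_pos: [0.5, -0.1284, 0.2033]
eef_rot: [3.14, 0.0, 1.57]
wrist_force: [0.4, -0.4, -1.3]
width: 0.0411
```

Run:
```python
from h import *
import pickle
d=cap('wrist','w3.png');pickle.dump(d,open('w3.pkl','wb'));s=observe();print(s['t'],s['tcp_pos'],s['eef_rot'],s['wrist_force'],s['width'])
```

```text
6.1 [ 0.5000157  -0.12849365  0.20319324] [3.14048037e+00 3.53173429e-05 1.56939415e+00] [-0.11574539 -0.11532411 -0.07418115] 0.04133785948615556
```

View pics/w3.png

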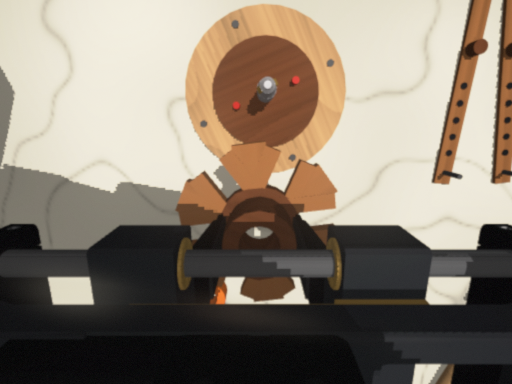

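Run:
```python
from h import *
import pickle
from scipy.optimize import least_squares
d=pickle.load(open('w3.pkl','rb'));im=d['img'].astype(int);hsv=cv2.cvtColor(d['img'],cv2.COLOR_RGB2HSV)
red=((im[...,0]>110)&(im[...,1]<60)&(im[...,2]<60)).astype(np.uint8);red[150:]=0
n,l,st,ce=cv2.connectedComponentsWithStats(red)
p=[]
for i in range(1,n):
    if st[i,4]>8: print(ce[i],st[i]);p.append(ray(d,*ce[i],.0295)[:2])
p=np.array(p);print('pins',p,'mid',p.mean(0),'dist',np.linalg.norm(p[0]-p[1]),'ang',np.degrees(np.arctan2(*(p[1]-p[0])[::-1]))%180)
# base disc: edge at z=.012 (sat mask)
m=(hsv[...,1]>70).astype(np.uint8);m[150:]=0
n,l,st,ce=cv2.connectedComponentsWithStats(m);i=l[50,267-50];k=(l==l[90,200]).astype(np.uint8)
c,_=cv2.findContours(k,cv2.RETR_EXTERNAL,cv2.CHAIN_APPROX_NONE);c=max(c,key=cv2.contourArea)[:,0]
c=c[c[:,1]<145];P=plane(d,.012);W=np.array([P[v,u] for u,v in c])
f=least_squares(lambda q:np.linalg.norm(W-q[:2],axis=1)-q[2],[.506,-.03,.095],loss='soft_l1',f_scale=.001).x;print('base',f)
# turntable
v=hsv[...,2];tt=((v<130)&(hsv[...,1]>80)).astype(np.uint8);tt[150:]=0
n,l,st,ce=cv2.connectedComponentsWithStats(tt);j=1+np.argmax(st[1:,4])
c,_=cv2.findContours((l==j).astype(np.uint8),cv2.RETR_EXTERNAL,cv2.CHAIN_APPROX_NONE);c=max(c,key=cv2.contourArea)[:,0];c=c[c[:,1]<145]
P=plane(d,.018);W=np.array([P[v_,u] for u,v_ in c]);f=least_squares(lambda q:np.linalg.norm(W-q[:2],axis=1)-q[2],[.506,-.03,.062],loss='soft_l1',f_scale=.001).x;print('tt',f)
cv2.imwrite('pics/z3.png',cv2.resize(cv2.cvtColor(d['img'][50:130,215:325],cv2.COLOR_RGB2BGR),None,fx=7,fy=7,interpolation=cv2.INTER_CUBIC))
cv2.imwrite('pics/z3w.png',cv2.resize(cv2.cvtColor(d['img'][130:310,160:350],cv2.COLOR_RGB2BGR),None,fx=4,fy=3.2,interpolation=cv2.INTER_CUBIC))
print('tip',ray(d,267.5,84.5,.104))
```

```text
[236.4        107.46666667] [233 105   7   5  15]Traceback (most recent call last):
  File "<stdin>", line 10, in <module>
IndexError: index 1 is out of bounds for axis 0 with size 1
```

```bash
cat > m3.py <<'E'
from h import *
import pickle,sys
from scipy.optimize import least_squares
d=pickle.load(open('w3.pkl','rb'));im=d['img'].astype(int);hsv=cv2.cvtColor(d['img'],cv2.COLOR_RGB2HSV)
cv2.imwrite('pics/z3.png',cv2.resize(cv2.cvtColor(d['img'][50:130,215:325],cv2.COLOR_RGB2BGR),None,fx=7,fy=7,interpolation=cv2.INTER_CUBIC))
cv2.imwrite('pics/z3w.png',cv2.resize(cv2.cvtColor(d['img'][130:310,160:350],cv2.COLOR_RGB2BGR),None,fx=4,fy=3.2,interpolation=cv2.INTER_CUBIC))
red=((im[...,0]>2.8*im[...,1])&(im[...,0]>2.8*im[...,2])&(im[...,0]>90)).astype(np.uint8);red[150:]=0
n,l,st,ce=cv2.connectedComponentsWithStats(red)
p=[]
for i in range(1,n):
    if st[i,4]>8: print(ce[i],st[i]);p.append(ray(d,*ce[i],.0285)[:2])
p=np.array(p);print('pins',p,'mid',p.mean(0),'dist',np.linalg.norm(p[0]-p[1]),'ang',np.degrees(np.arctan2(*(p[1]-p[0])[::-1]))%180)
m=(hsv[...,1]>70).astype(np.uint8);m[150:]=0
n,l,st,ce=cv2.connectedComponentsWithStats(m);k=(l==l[90,200]).astype(np.uint8)
c,_=cv2.findContours(k,cv2.RETR_EXTERNAL,cv2.CHAIN_APPROX_NONE);c=max(c,key=cv2.contourArea)[:,0]
c=c[c[:,1]<140];P=plane(d,.012);W=np.array([P[v,u] for u,v in c])
f=least_squares(lambda q:np.linalg.norm(W-q[:2],axis=1)-q[2],[.506,-.03,.095],loss='soft_l1',f_scale=.001).x;print('base',f)
print('tip',ray(d,267.5,84.5,.104))
E
python3 m3.py
```

```text
[295.  80.] [292  77   7   7  41]
[236.         105.15384615] [233 102   7   7  39]
pins [[ 0.53977309 -0.01679195]
 [ 0.4731812  -0.04366527]] mid [ 0.50647715 -0.03022861] dist 0.07180985610631718 ang 21.976666683473127
base [ 0.5066293  -0.02977307  0.09418215]
tip [ 0.50676832 -0.03033288  0.104     ]
```

View pics/z3.png

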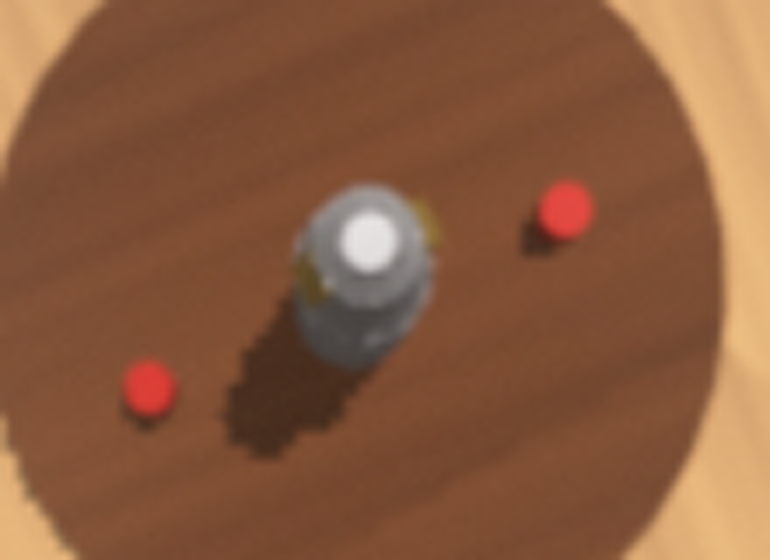

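View pics/z3w.png

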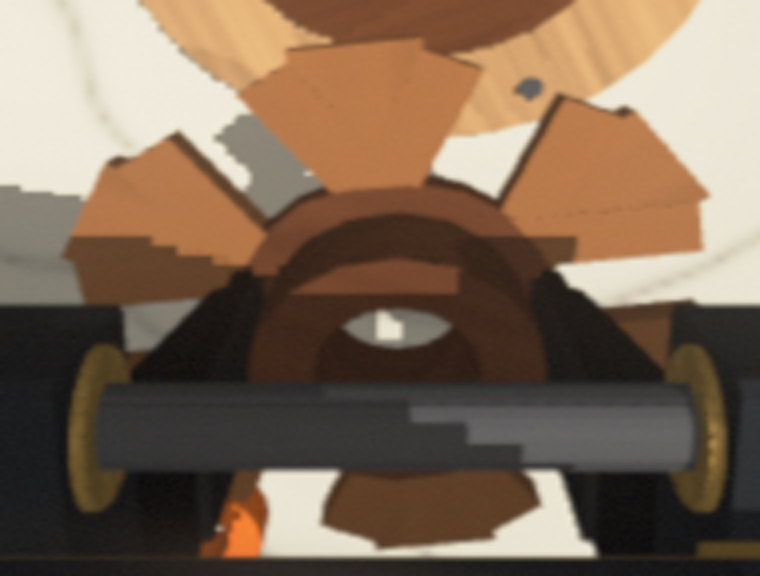

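Run:
```python
from h import *
import pickle
d=pickle.load(open('w3.pkl','rb'))
q=lambda x,y:ray(d,x/4+160-.4,y/3.2+130-.4,.196)[:2]
a=[q(482,68),q(560,99),q(432,180),q(500,200)];b=[q(240,97),q(178,137),q(325,190),q(264,222)]
for s in (a,b):
    o=(s[0]+s[1])/2;i=(s[2]+s[3])/2;v=o-i;print('slot ang',np.degrees(np.arctan2(v[1],v[0]))%60,'width',np.linalg.norm(s[0]-s[1]))
    for e in ((s[0]-s[2]),(s[1]-s[3])): print('  edge',np.degrees(np.arctan2(e[1],e[0]))%60)
o=[(s[0]+s[1])/2 for s in (a,b)];i=[(s[2]+s[3])/2 for s in (a,b)]
# intersection
A=np.array([o[0]-i[0],-(o[1]-i[1])]).T;t=np.linalg.solve(A,i[1]-i[0]);print('centre',i[0]+t[0]*(o[0]-i[0]))
```

```text
slot ang 8.639852726046229 width 0.013483504581193524
  edge 11.029387047643624
  edge 6.111267478528404
slot ang 5.834490950883492 width 0.012574786209066303
  edge 4.79105391338247
  edge 6.924965902475293
centre [ 0.49945713 -0.12965875]
```

move_arm(
  steps=[
    {"translation":[0,0,0],"angular":[0,0,-0.13]},
    {"translation":[0,0,0],"angular":[0,0,-0.13]},
    {"translation":[0,0,0],"angular":[0,0,0]},
    {"translation":[0,0,0],"angular":[0,0,0]},
  ],
)

```text
t: 6.5
tcp_pos: [0.5018, -0.1314, 0.2025]
eef_rot: [3.141, 0.001, 1.832]
wrist_force: [0.1, -0.1, -0.7]
width: 0.0411
```

move_arm(
  steps=[
    {"translation":[0.019,0.006,0.0],"angular":[0,0,0]},
    {"translation":[0.019,0.006,0.01],"angular":[0,0,0]},
    {"translation":[0.019,0.006,0.01],"angular":[0,0,0]},
    {"translation":[0.019,0.006,0.01],"angular":[0,0,0]},
    {"translation":[0.019,0.006,0.01],"angular":[0,0,0]},
    {"translation":[0,0,0],"angular":[0,0,0]},
    {"translation":[0,0,0],"angular":[0,0,0]},
  ],
)

```text
t: 7.2
tcp_pos: [0.5095, -0.0321, 0.1604]
eef_rot: [3.14, 0.001, 1.804]
wrist_force: [1.0, 0.4, -0.5]
width: 0.041
```

move_arm(
  steps=[
    {"translation":[0.0025,-0.0024,0],"angular":[0,0,-0.03]},
    {"translation":[0,0,0],"angular":[0,0,0]},
    {"translation":[0,0,0],"angular":[0,0,0]},
  ],
)

```text
t: 7.5
tcp_pos: [0.5069, -0.0321, 0.1612]
eef_rot: [3.139, 0.002, 1.833]
wrist_force: [-0.3, -0.7, -0.3]
width: 0.0413
```

Run:
```python
from h import *
s=observe();print(s['tcp_pos'],s['eef_rot'])
d=cap('wrist','w4.png')
```

```text
[ 0.50692816 -0.03207972  0.16123525] [3.13914627e+00 2.17093141e-03 1.83285076e+00]
```

View pics/w4.png

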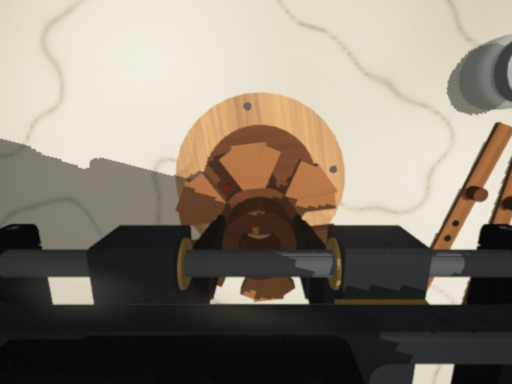

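move_arm(
  steps=[
    {"translation":[0.003,0,0.01],"angular":[0.002,0.002,0]},
    {"translation":[0,0,0.01],"angular":[0,0,0]},
    {"translation":[0,0,0],"angular":[0,0,0]},
    {"translation":[0,0,0],"angular":[0,0,0]},
  ],
)

```text
t: 7.95
tcp_pos: [0.506, -0.0295, 0.1393]
eef_rot: [3.142, -0.0, 1.831]
wrist_force: [0.0, 0.6, -1.1]
width: 0.0412
```

move_arm(
  steps=[
    {"translation":[0,0,0.01],"angular":[0,0,0]},
    {"translation":[0,0,0.01],"angular":[0,0,0]},
    {"translation":[0,0,0.008],"angular":[0,0,0]},
    {"translation":[0,0,0],"angular":[0,0,0]},
    {"translation":[0,0,0],"angular":[0,0,0]},
  ],
)

```text
t: 8.45
tcp_pos: [0.5059, -0.0295, 0.1083]
eef_rot: [-3.141, -0.0, 1.831]
wrist_force: [1.0, 0.5, -0.8]
width: 0.0414
```

move_arm(
  steps=[
    {"translation":[-0.0008,0.0005,0.007],"angular":[0,0,0]},
    {"translation":[0,0,0.006],"angular":[0,0,0]},
    {"translation":[0,0,0.006],"angular":[0,0,0]},
    {"translation":[0,0,0],"angular":[0,0,0]},
    {"translation":[0,0,0],"angular":[0,0,0]},
  ],
)

```text
t: 8.95
tcp_pos: [0.5069, -0.0302, 0.0878]
eef_rot: [-3.142, -0.0, 1.832]
wrist_force: [-0.3, -0.2, -0.9]
width: 0.0414
```

move_arm(
  steps=[
    {"translation":[0,0,0.008],"angular":[0,0,0]},
    {"translation":[0,0,0.008],"angular":[0,0,0]},
    {"translation":[0,0,0.008],"angular":[0,0,0]},
    {"translation":[0,0,0.006],"angular":[0,0,0]},
    {"translation":[0,0,0],"angular":[0,0,0]},
    {"translation":[0,0,0],"angular":[0,0,0]},
  ],
)

```text
t: 9.55
tcp_pos: [0.5068, -0.0302, 0.0549]
eef_rot: [-3.141, -0.0, 1.832]
wrist_force: [-0.7, -0.0, -0.7]
width: 0.0415
```

move_arm(
  steps=[
    {"translation":[0,0,0.003],"angular":[0,0,0]},
    {"translation":[0,0,0.003],"angular":[0,0,0]},
    {"translation":[0,0,0.003],"angular":[0,0,0]},
    {"translation":[0,0,0],"angular":[0,0,0]},
  ],
)

```text
t: 9.95
tcp_pos: [0.5072, -0.0303, 0.0456]
eef_rot: [3.141, 0.0, 1.832]
wrist_force: [-0.7, 1.1, -1.1]
width: 0.0412
```

move_arm(
  steps=[
    {"translation":[0,0,0.003],"angular":[0,0,0]},
    {"translation":[0,0,0.002],"angular":[0,0,0]},
    {"translation":[0,0,0],"angular":[0,0,0]},
  ],
)

```text
t: 10.25
tcp_pos: [0.5072, -0.0303, 0.0403]
eef_rot: [3.141, 0.0, 1.832]
wrist_force: [0.4, 0.3, -0.6]
width: 0.0409
```

move_arm(
  steps=[
    {"translation":[0,0,0.002],"angular":[0,0,0]},
    {"translation":[0,0,0.002],"angular":[0,0,0]},
    {"translation":[0,0,0],"angular":[0,0,0]},
  ],
)

```text
t: 10.55
tcp_pos: [0.5073, -0.0303, 0.036]
eef_rot: [3.141, 0.0, 1.832]
wrist_force: [0.0, -0.8, -0.1]
width: 0.0414
```

Keyed (the underside is about 1 mm above the seat) with no force. Release now.

move_arm(
  fingers=0.07,
  steps=[
    {"translation":[0,0,0],"angular":[0,0,0]},
    {"translation":[0,0,0],"angular":[0,0,0]},
    {"translation":[0,0,0],"angular":[0,0,0]},
    {"translation":[0,0,0],"angular":[0,0,0]},
    {"translation":[0,0,0],"angular":[0,0,0]},
  ],
)

```text
t: 11.05
tcp_pos: [0.5075, -0.0303, 0.0363]
eef_rot: [3.14, 0.001, 1.831]
wrist_force: [-0.8, -0.0, 0.8]
width: 0.0691
```

move_arm(
  steps=[
    {"translation":[0,0,-0.03],"angular":[0,0,0]},
    {"translation":[0,0,-0.04],"angular":[0,0,0]},
    {"translation":[0,0,-0.04],"angular":[0,0,0]},
    {"translation":[0,0,-0.03],"angular":[0,0,0]},
    {"translation":[0,0,0],"angular":[0,0,0.13]},
    {"translation":[0,0,0],"angular":[0,0,0.13]},
    {"translation":[-0.03,-0.01,0],"angular":[0,0,0]},
    {"translation":[-0.03,-0.01,0],"angular":[0,0,0]},
    {"translation":[-0.03,-0.01,0],"angular":[0,0,0]},
    {"translation":[-0.02,0,0],"angular":[0,0,0]},
    {"translation":[0,0,0],"angular":[0,0,0]},
  ],
)

```text
t: 12.15
tcp_pos: [0.4751, -0.1429, 0.1834]
eef_rot: [3.138, 0.001, 1.562]
wrist_force: [0.1, -0.0, -0.0]
width: 0.07
```

Run:
```python
from h import *
import pickle
s=observe();print(s['t'],s['tcp_pos'],s['eef_rot'])
d=cap('wrist','w5.png');pickle.dump(d,open('w5.pkl','wb'))
```

```text
12.15 [ 0.47508543 -0.14290428  0.18339299] [3.13773640e+00 8.79344718e-04 1.56168966e+00]
```

View pics/w5.png

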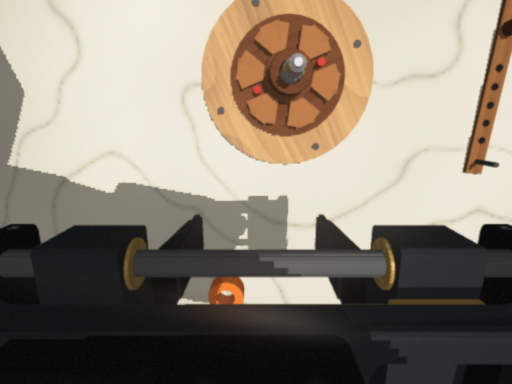

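The wheel lies flat and its slots hold both pins, at (257,91) and (322,62). The spacer comes next.

move_arm(
  steps=[
    {"translation":[-0.03,-0.009,0],"angular":[0.003,0,-0.009]},
    {"translation":[-0.03,-0.009,0.02],"angular":[0,0,0]},
    {"translation":[-0.03,-0.009,0.025],"angular":[0,0,0]},
    {"translation":[-0.03,-0.009,0.025],"angular":[0,0,0]},
    {"translation":[-0.028,-0.008,0.025],"angular":[0,0,0]},
    {"translation":[0,0,0.02],"angular":[0,0,0]},
    {"translation":[0,0,0],"angular":[0,0,0]},
    {"translation":[0,0,0],"angular":[0,0,0]},
  ],
)

```text
t: 13.0
tcp_pos: [0.4327, -0.2883, 0.0657]
eef_rot: [3.138, 0.0, 1.578]
wrist_force: [0.6, -0.6, 0.4]
width: 0.0699
```

move_arm(
  steps=[
    {"translation":[-0.0072,-0.0015,0.015],"angular":[0.003,0,0.007]},
    {"translation":[0,0,0.01],"angular":[0,0,0]},
    {"translation":[0,0,0],"angular":[0,0,0]},
    {"translation":[0,0,0],"angular":[0,0,0]},
  ],
)

```text
t: 13.4
tcp_pos: [0.4331, -0.2947, 0.0411]
eef_rot: [3.139, 0.003, 1.573]
wrist_force: [0.2, -0.1, -0.1]
width: 0.07
```

Run:
```python
from h import *
s=observe();print(s['t'],s['tcp_pos'],s['eef_rot'])
d=cap('wrist','w6.png')
```

```text
13.4 [ 0.43305165 -0.29467073  0.04111616] [3.13902648e+00 2.59744857e-03 1.57327943e+00]
```

View pics/w6.png

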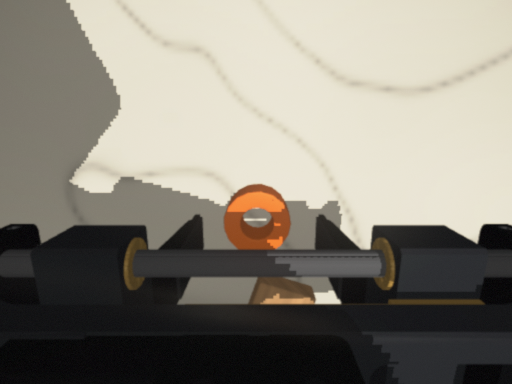

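move_arm(
  steps=[
    {"translation":[-0.001,-0.002,0.015],"angular":[0.003,0.002,0]},
    {"translation":[0,0,0.012],"angular":[0,0,0]},
    {"translation":[0,0,0.006],"angular":[0,0,0]},
    {"translation":[0,0,0],"angular":[0,0,0]},
    {"translation":[0,0,0],"angular":[0,0,0]},
  ],
)

```text
t: 13.95
tcp_pos: [0.4319, -0.2959, 0.0082]
eef_rot: [3.14, 0.002, 1.574]
wrist_force: [-1.3, -0.8, -0.3]
width: 0.07
```

move_arm(
  fingers=0.03,
  steps=[
    {"translation":[0,0,0.004],"angular":[0,0,0]},
    {"translation":[0,0,0],"angular":[0,0,0]},
    {"translation":[0,0,0],"angular":[0,0,0]},
    {"translation":[0,0,0],"angular":[0,0,0]},
    {"translation":[0,0,0],"angular":[0,0,0]},
    {"translation":[0,0,0],"angular":[0,0,0]},
  ],
)

```text
t: 14.55
tcp_pos: [0.4324, -0.2962, 0.005]
eef_rot: [3.139, 0.003, 1.574]
wrist_force: [0.7, 0.0, -1.6]
width: 0.0451
```

move_arm(
  steps=[
    {"translation":[0,0,-0.03],"angular":[0,0,0]},
    {"translation":[0,0,-0.04],"angular":[0,0,0]},
    {"translation":[0,0,-0.04],"angular":[0,0,0]},
    {"translation":[0.02,0.006,-0.03],"angular":[0,0,0]},
    {"translation":[0.04,0.011,-0.01],"angular":[0,0,0]},
    {"translation":[0.04,0.011,0],"angular":[0,0,0]},
    {"translation":[0.04,0.011,0],"angular":[0,0,0]},
    {"translation":[0.04,0.011,0],"angular":[0,0,0]},
    {"translation":[0.04,0.012,0],"angular":[0,0,0]},
    {"translation":[0.03,0.008,0],"angular":[0,0,0]},
    {"translation":[0,0,0],"angular":[0,0,0]},
    {"translation":[0,0,0],"angular":[0,0,0]},
  ],
)

```text
t: 15.75
tcp_pos: [0.5035, -0.0368, 0.162]
eef_rot: [3.135, 0.003, 1.571]
wrist_force: [0.1, -1.1, -0.6]
width: 0.0451
```

move_arm(
  steps=[
    {"translation":[0.0066,0.003,0.01],"angular":[0.006,0.003,0]},
    {"translation":[0,0,0.01],"angular":[0,0,0]},
    {"translation":[0,0,0],"angular":[0,0,0]},
    {"translation":[0,0,0],"angular":[0,0,0]},
  ],
)

```text
t: 16.15
tcp_pos: [0.5062, -0.0323, 0.1396]
eef_rot: [-3.14, -0.0, 1.568]
wrist_force: [-0.0, -0.3, -0.4]
width: 0.0451
```

Run:
```python
from h import *
s=observe();print(s['t'],s['tcp_pos'],s['eef_rot'])
d=cap('wrist','w7.png')
```

```text
16.15 [ 0.50617499 -0.03228988  0.1395851 ] [-3.14008229e+00 -4.85156316e-05  1.56790215e+00]
```

View pics/w7.png

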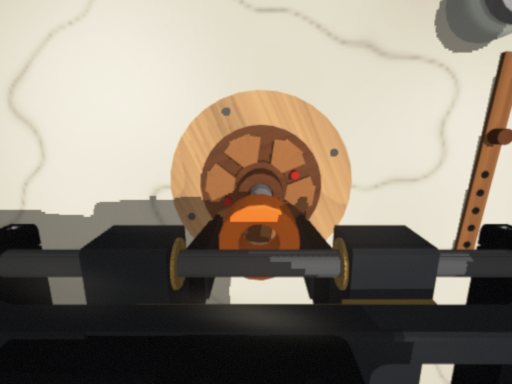

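move_arm(
  steps=[
    {"translation":[0.0025,0.0004,0.005],"angular":[0,0,0]},
    {"translation":[0,0,0.008],"angular":[0,0,0]},
    {"translation":[0,0,0.008],"angular":[0,0,0]},
    {"translation":[0,0,0.008],"angular":[0,0,0]},
    {"translation":[0,0,0.008],"angular":[0,0,0]},
    {"translation":[0,0,0],"angular":[0,0,0]},
    {"translation":[0,0,0],"angular":[0,0,0]},
  ],
)

```text
t: 16.9
tcp_pos: [0.5063, -0.0302, 0.099]
eef_rot: [-3.139, -0.0, 1.567]
wrist_force: [0.0, 0.0, 0.1]
width: 0.0449
```

move_arm(
  steps=[
    {"translation":[0,0.0004,0.007],"angular":[-0.002,0,0]},
    {"translation":[0,0,0.007],"angular":[0,0,0]},
    {"translation":[0,0,0.007],"angular":[0,0,0]},
    {"translation":[0,0,0.005],"angular":[0,0,0]},
    {"translation":[0,0,0],"angular":[0,0,0]},
    {"translation":[0,0,0],"angular":[0,0,0]},
  ],
)

```text
t: 17.5
tcp_pos: [0.5069, -0.0302, 0.0708]
eef_rot: [3.141, -0.0, 1.567]
wrist_force: [-0.5, -0.5, -0.6]
width: 0.0454
```

move_arm(
  steps=[
    {"translation":[0,0,0.003],"angular":[0,0,0]},
    {"translation":[0,0,0.003],"angular":[0,0,0]},
    {"translation":[0,0,0],"angular":[0,0,0]},
  ],
)

```text
t: 17.8
tcp_pos: [0.5071, -0.0303, 0.0647]
eef_rot: [3.14, 0.0, 1.567]
wrist_force: [-0.5, -0.4, -0.9]
width: 0.0451
```

move_arm(
  steps=[
    {"translation":[0,0,0.0012],"angular":[0,0,0]},
    {"translation":[0,0,0],"angular":[0,0,0]},
  ],
)

```text
t: 18.0
tcp_pos: [0.5072, -0.0303, 0.0635]
eef_rot: [3.14, 0.0, 1.567]
wrist_force: [0.4, 0.4, -1.2]
width: 0.0453
```

move_arm(
  fingers=0.07,
  steps=[
    {"translation":[0,0,0],"angular":[0,0,0]},
    {"translation":[0,0,0],"angular":[0,0,0]},
    {"translation":[0,0,0],"angular":[0,0,0]},
    {"translation":[0,0,0],"angular":[0,0,0]},
  ],
)

```text
t: 18.4
tcp_pos: [0.5074, -0.0303, 0.0638]
eef_rot: [3.139, 0.0, 1.567]
wrist_force: [-0.4, 0.1, -0.4]
width: 0.0686
```

move_arm(
  steps=[
    {"translation":[0,0,-0.03],"angular":[0,0,0]},
    {"translation":[0,0,-0.04],"angular":[0,0,0]},
    {"translation":[0,0,-0.04],"angular":[0,0,0]},
    {"translation":[0.03,0.01,-0.01],"angular":[0,0,0]},
    {"translation":[0.04,0.019,0],"angular":[0,0,0]},
    {"translation":[0.04,0.019,0],"angular":[0,0,0]},
    {"translation":[0.04,0.019,0],"angular":[0,0,0]},
    {"translation":[0.04,0.019,0],"angular":[0,0,0]},
    {"translation":[0.04,0.019,0],"angular":[0,0,0]},
    {"translation":[0,0,0],"angular":[0,0,0]},
    {"translation":[0,0,0],"angular":[0,0,0]},
  ],
)

```text
t: 19.5
tcp_pos: [0.6167, 0.2081, 0.19]
eef_rot: [3.138, -0.001, 1.564]
wrist_force: [-1.0, 0.4, -0.1]
width: 0.0701
```

Run:
```python
from h import *
import pickle
d=cap('wrist','w8.png');pickle.dump(d,open('w8.pkl','wb'));s=observe();print(s['t'],s['tcp_pos'],s['eef_rot'])
t=cap('top');s=cap('scene')
a=t['img'][190:270,205:290];b=s['img'][150:230,225:310]
cv2.imwrite('pics/z8.png',cv2.resize(cv2.cvtColor(np.hstack([a,b]),cv2.COLOR_RGB2BGR),None,fx=4.5,fy=4.5,interpolation=cv2.INTER_CUBIC))
im=d['img'];hsv=cv2.cvtColor(im,cv2.COLOR_RGB2HSV)
m=((abs(hsv[...,0].astype(int)-25)<8)&(hsv[...,1]>150)).astype(np.uint8);m[215:]=0
c,_=cv2.findContours(m,cv2.RETR_EXTERNAL,cv2.CHAIN_APPROX_NONE);c=max(c,key=cv2.contourArea);print(cv2.boundingRect(c))
P=plane(d,.034);W=np.array([P[v,u] for u,v in c[:,0]],np.float32)*1000
print(cv2.minEnclosingCircle(W),cv2.fitEllipse(W))
x,y,w,h=cv2.boundingRect(c)
cv2.imwrite('pics/z8c.png',cv2.resize(cv2.cvtColor(im[y-10:y+h+10,x-10:x+w+10],cv2.COLOR_RGB2BGR),None,fx=6,fy=6,interpolation=cv2.INTER_CUBIC))
```

```text
19.55 [0.61663621 0.20787664 0.19005502] [ 3.13764798e+00 -1.08681532e-03  1.56351234e+00]
(249, 76, 35, 37)
((624.8016357421875, 302.98504638671875), 19.075532913208008) ((624.5629272460938, 303.1252136230469), (36.62607955932617, 37.237571716308594), 157.3315887451172)
```

View pics/w8.png

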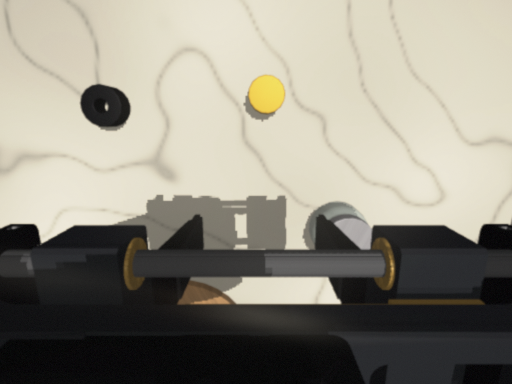

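View pics/z8.png

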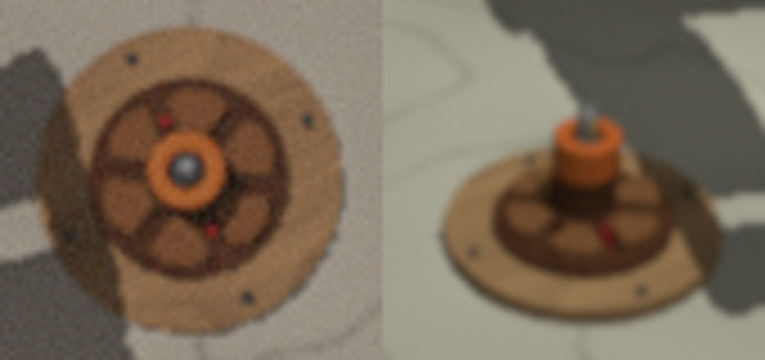

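View pics/z8c.png

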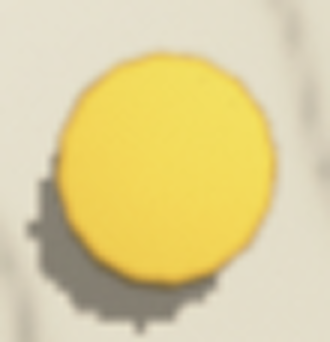

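move_arm(
  steps=[
    {"translation":[0.025,0.002,0.02],"angular":[0.004,-0.001,-0.007]},
    {"translation":[0.025,0.002,0.025],"angular":[0,0,0]},
    {"translation":[0.025,0.002,0.025],"angular":[0,0,0]},
    {"translation":[0.02,0.002,0.025],"angular":[0,0,0]},
    {"translation":[0,0,0.025],"angular":[0,0,0]},
    {"translation":[0,0,0],"angular":[0,0,0]},
    {"translation":[0,0,0],"angular":[0,0,0]},
  ],
)

```text
t: 20.35
tcp_pos: [0.6273, 0.296, 0.071]
eef_rot: [3.137, -0.0, 1.558]
wrist_force: [0.4, -0.1, 0.7]
width: 0.0697
```

move_arm(
  steps=[
    {"translation":[0.007,-0.0026,0.012],"angular":[0.004,0,-0.013]},
    {"translation":[0,0,0.012],"angular":[0,0,0]},
    {"translation":[0,0,0],"angular":[0,0,0]},
    {"translation":[0,0,0],"angular":[0,0,0]},
  ],
)

```text
t: 20.75
tcp_pos: [0.6263, 0.3021, 0.0491]
eef_rot: [3.137, -0.002, 1.57]
wrist_force: [-0.8, 0.7, -0.0]
width: 0.0699
```

move_arm(
  steps=[
    {"translation":[0.001,-0.0017,0.015],"angular":[0.004,-0.002,0]},
    {"translation":[0,0,0.012],"angular":[0,0,0]},
    {"translation":[0,0,0.01],"angular":[0,0,0]},
    {"translation":[0,0,0],"angular":[0,0,0]},
    {"translation":[0,0,0],"angular":[0,0,0]},
  ],
)

```text
t: 21.25
tcp_pos: [0.6244, 0.303, 0.0086]
eef_rot: [-3.141, 0.001, 1.57]
wrist_force: [0.4, -0.2, 0.9]
width: 0.0702
```

Run:
```python
from h import *
s=observe();print(s['t'],s['tcp_pos'],s['eef_rot'])
d=cap('wrist','w9.png')
```

```text
21.25 [0.62444927 0.30300243 0.00863332] [-3.14144861e+00  5.18043118e-04  1.56972157e+00]
```

View pics/w9.png

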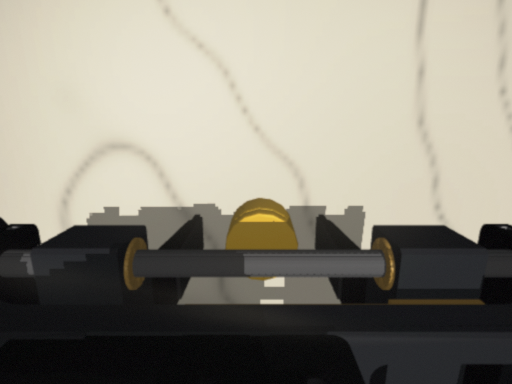

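The cap is centred between the pads at (262,240). Grip it.

move_arm(
  fingers=0.025,
  steps=[
    {"translation":[0,0,0],"angular":[0,0,0]},
    {"translation":[0,0,0],"angular":[0,0,0]},
    {"translation":[0,0,0],"angular":[0,0,0]},
    {"translation":[0,0,0],"angular":[0,0,0]},
    {"translation":[0,0,0],"angular":[0,0,0]},
    {"translation":[0,0,0],"angular":[0,0,0]},
  ],
)

```text
t: 21.9
tcp_pos: [0.625, 0.3032, 0.0102]
eef_rot: [3.14, -0.0, 1.57]
wrist_force: [-1.5, -0.8, -0.3]
width: 0.0394
```

move_arm(
  steps=[
    {"translation":[0,0,-0.03],"angular":[0,0,0]},
    {"translation":[0,0,-0.04],"angular":[0,0,0]},
    {"translation":[0,0,-0.04],"angular":[0,0,0]},
    {"translation":[-0.02,-0.007,-0.035],"angular":[0,0,0]},
    {"translation":[-0.04,-0.0145,-0.01],"angular":[0,0,0]},
    {"translation":[-0.04,-0.0145,0],"angular":[0,0,0]},
    {"translation":[-0.04,-0.0145,0],"angular":[0,0,0]},
    {"translation":[-0.04,-0.0145,0],"angular":[0,0,0]},
    {"translation":[-0.04,-0.0145,0],"angular":[0,0,0]},
    {"translation":[-0.04,-0.0145,0],"angular":[0,0,0]},
    {"translation":[-0.03,-0.01,0],"angular":[0,0,0]},
    {"translation":[-0.02,-0.005,0],"angular":[0,0,0]},
  ],
)

```text
t: 23.1
tcp_pos: [0.5108, -0.015, 0.1713]
eef_rot: [3.138, 0.001, 1.575]
wrist_force: [-0.2, 1.0, -0.5]
width: 0.0394
```

move_arm(
  steps=[
    {"translation":[0,0,0],"angular":[0,0,0]},
    {"translation":[0,0,0],"angular":[0,0,0]},
  ],
)

```text
t: 23.3
tcp_pos: [0.5103, -0.0171, 0.1717]
eef_rot: [3.137, 0.001, 1.571]
wrist_force: [0.2, -0.2, -0.0]
width: 0.0395
```

move_arm(
  steps=[
    {"translation":[-0.0131,-0.0036,0.01],"angular":[0.004,0.001,0]},
    {"translation":[0,0,0.01],"angular":[0,0,0]},
    {"translation":[0,0,0],"angular":[0,0,0]},
    {"translation":[0,0,0],"angular":[0,0,0]},
  ],
)

```text
t: 23.7
tcp_pos: [0.5068, -0.0291, 0.1492]
eef_rot: [-3.141, -0.0, 1.574]
wrist_force: [0.5, 0.2, -1.1]
width: 0.0395
```

move_arm(
  steps=[
    {"translation":[-0.0012,0,0.01],"angular":[0,0,0.003]},
    {"translation":[0,0,0.01],"angular":[0,0,0]},
    {"translation":[0,0,0.006],"angular":[0,0,0]},
    {"translation":[0,0,0],"angular":[0,0,0]},
    {"translation":[0,0,0],"angular":[0,0,0]},
  ],
)

```text
t: 24.2
tcp_pos: [0.5069, -0.0294, 0.1203]
eef_rot: [-3.14, -0.001, 1.572]
wrist_force: [-0.8, 0.3, -0.7]
width: 0.0393
```

Run:
```python
from h import *
s=observe();print(s['t'],s['tcp_pos'],s['eef_rot'],s['wrist_force'])
d=cap('scene')
cv2.imwrite('pics/z10.png',cv2.resize(cv2.cvtColor(d['img'][120:230,200:340],cv2.COLOR_RGB2BGR),None,fx=5,fy=5,interpolation=cv2.INTER_CUBIC))
```

```text
24.2 [ 0.50687829 -0.0294343   0.1203106 ] [-3.13999974e+00 -6.78964605e-04  1.57180771e+00] [-0.75301923  0.33513329 -0.70938899]
```

View pics/z10.png

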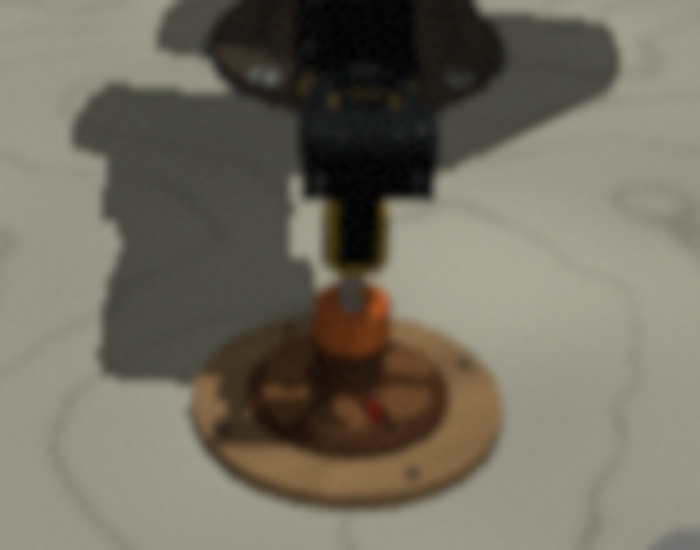

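Run:
```python
from h import *
d=cap('scene');im=d['img'].astype(int);hsv=cv2.cvtColor(d['img'],cv2.COLOR_RGB2HSV)
H=hsv[...,0].astype(int);S=hsv[...,1];V=hsv[...,2]
for r in range(158,196):
    y=[u for u in range(240,300) if 18<=H[r,u]<=34 and S[r,u]>110 and V[r,u]>45]
    o=[u for u in range(240,300) if H[r,u]<16 and S[r,u]>170 and V[r,u]>90]
    g=[u for u in range(262,280) if S[r,u]<60 ]
    print(r,(y[0],y[-1]) if y else '',(o[0],o[-1]) if o else '')
for p in [(.5066,-.0302,.084),(.5066,-.0302,.104),(.5066,-.0302,.115),(.5066,-.0302,.140)]: print(p,proj(d,p))
cv2.imwrite('pics/z11.png',cv2.resize(cv2.cvtColor(d['img'][150:200,245:295],cv2.COLOR_RGB2BGR),None,fx=12,fy=12,interpolation=cv2.INTER_NEAREST))
```

```text
158  
159  
160 (266, 276) 
161 (266, 276) 
162 (266, 276) 
163 (266, 276) 
164 (266, 276) 
165 (266, 276) 
166 (266, 276) 
167 (265, 276) 
168 (265, 276) 
169 (265, 276) 
170 (265, 276) 
171 (266, 276) 
172 (266, 275) 
173 (267, 274) 
174 (269, 272) 
175  
176  
177  
178  (274, 274)
179  (274, 275)
180  (274, 276)
181  (273, 276)
182  (273, 276)
183  (273, 276)
184  (271, 276)
185  (270, 276)
186  (268, 276)
187  (269, 276)
188  (269, 276)
189  (270, 274)
190  (271, 271)
191  
192  
193  
194  
195  
(0.5066, -0.0302, 0.084) [269.68580323 178.70602583]
(0.5066, -0.0302, 0.104) [269.92724445 172.99224972]
(0.5066, -0.0302, 0.115) [270.06222457 169.79790621]
(0.5066, -0.0302, 0.14) [270.37494501 162.39728666]
```

View pics/z11.png

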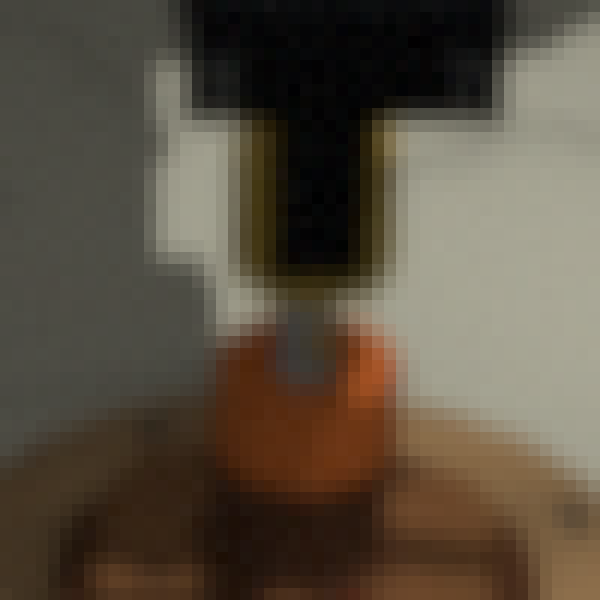

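move_arm(
  steps=[
    {"translation":[-0.0012,0,0.002],"angular":[-0.0015,0,0]},
    {"translation":[0,0,0.003],"angular":[0,0,0]},
    {"translation":[0,0,0.003],"angular":[0,0,0]},
    {"translation":[0,0,0],"angular":[0,0,0]},
  ],
)

```text
t: 24.7
tcp_pos: [0.5073, -0.0309, 0.1127]
eef_rot: [3.14, -0.0, 1.572]
wrist_force: [0.4, 0.8, -1.5]
width: 0.0395
```

move_arm(
  steps=[
    {"translation":[0,0,0.0025],"angular":[0,0,0]},
    {"translation":[0,0,0.002],"angular":[0,0,0]},
    {"translation":[0,0,0],"angular":[0,0,0]},
  ],
)

```text
t: 25.0
tcp_pos: [0.5073, -0.0309, 0.1078]
eef_rot: [3.14, -0.0, 1.572]
wrist_force: [-1.0, -0.7, -0.3]
width: 0.0394
```

move_arm(
  steps=[
    {"translation":[0,0,0.002],"angular":[0,0,0]},
    {"translation":[0,0,0.002],"angular":[0,0,0]},
    {"translation":[0,0,0],"angular":[0,0,0]},
  ],
)

```text
t: 25.3
tcp_pos: [0.5078, -0.0308, 0.1037]
eef_rot: [3.138, -0.0, 1.572]
wrist_force: [0.3, 0.6, -0.7]
width: 0.0397
```

move_arm(
  steps=[
    {"translation":[0,-0.0007,0.002],"angular":[0,0,0]},
    {"translation":[0,0,0.002],"angular":[0,0,0]},
    {"translation":[0,0,0],"angular":[0,0,0]},
  ],
)

```text
t: 25.6
tcp_pos: [0.5077, -0.0308, 0.1002]
eef_rot: [3.136, -0.0, 1.571]
wrist_force: [0.4, 1.3, -1.4]
width: 0.0397
```

move_arm(
  steps=[
    {"translation":[0,0,0.002],"angular":[0.003,0,0]},
    {"translation":[0,0,0.002],"angular":[0,0,0]},
  ],
)

```text
t: 25.8
tcp_pos: [0.5078, -0.0308, 0.0964]
eef_rot: [3.139, -0.0, 1.572]
wrist_force: [0.1, 0.6, 3.6]
width: 0.0399
```

move_arm(
  steps=[
    {"translation":[0,0,0.0015],"angular":[0,0,0]},
    {"translation":[0,0,0.001],"angular":[0,0,0]},
  ],
)

```text
t: 26.0
tcp_pos: [0.5079, -0.0307, 0.0937]
eef_rot: [3.139, -0.0, 1.572]
wrist_force: [-2.9, 0.9, 19.8]
width: 0.0396
```

Run:
```python
from h import *
d=cap('scene');s=observe();print(s['tcp_pos'],s['wrist_force'],s['width'])
cv2.imwrite('pics/z12.png',cv2.resize(cv2.cvtColor(d['img'][150:200,245:295],cv2.COLOR_RGB2BGR),None,fx=12,fy=12,interpolation=cv2.INTER_NEAREST))
```

```text
[ 0.50785546 -0.03074329  0.09384694] [-0.97196024  1.31709561  6.6892974 ] 0.03937578955112487
```

View pics/z12.png

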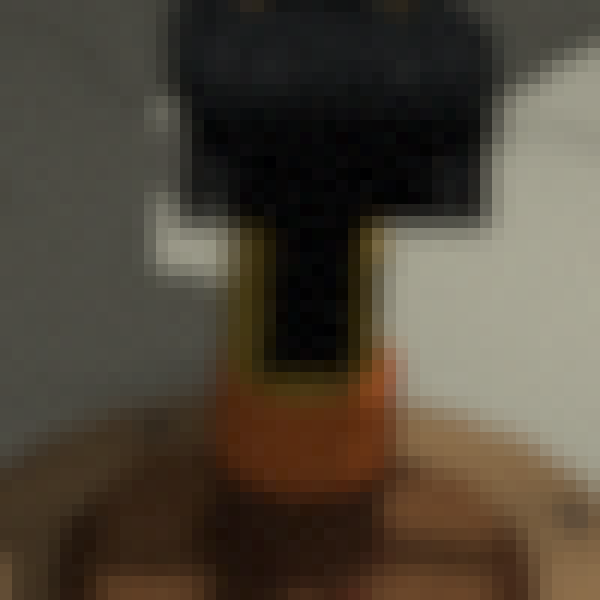

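The cap rests on the spacer, with no gap at rows 370-400 of the zoom, and the force rises at the expected height. Release and look.

move_arm(
  fingers=0.07,
  steps=[
    {"translation":[0,0,0],"angular":[0,0,0]},
    {"translation":[0,0,0],"angular":[0,0,0]},
    {"translation":[0,0,0],"angular":[0,0,0]},
    {"translation":[0,0,0],"angular":[0,0,0]},
    {"translation":[0,0,0],"angular":[0,0,0]},
  ],
)

```text
t: 26.55
tcp_pos: [0.5071, -0.0309, 0.0928]
eef_rot: [3.141, -0.0, 1.572]
wrist_force: [-0.3, -0.2, 0.5]
width: 0.0687
```

move_arm(
  steps=[
    {"translation":[0,0,-0.02],"angular":[0,0,0]},
    {"translation":[0,0,-0.04],"angular":[0,0,0]},
    {"translation":[0,0,-0.04],"angular":[0,0,0]},
    {"translation":[-0.03,0,-0.02],"angular":[0,0,0]},
    {"translation":[-0.03,0,0],"angular":[0,0,0]},
    {"translation":[-0.03,0,0],"angular":[0,0,0]},
    {"translation":[-0.03,0,0],"angular":[0,0,0]},
    {"translation":[0,0,0],"angular":[0,0,0]},
    {"translation":[0,0,0],"angular":[0,0,0]},
  ],
)

```text
t: 27.45
tcp_pos: [0.5066, -0.1547, 0.2176]
eef_rot: [-3.141, 0.001, 1.573]
wrist_force: [0.2, -0.0, -0.1]
width: 0.0698
```

Run:
```python
from h import *
d=cap('scene');w=cap('wrist','w13.png');s=observe();print(s['t'],s['tcp_pos'],s['wrist_force'],s['width'])
a=cv2.resize(cv2.cvtColor(d['img'][145:225,225:315],cv2.COLOR_RGB2BGR),None,fx=8,fy=7,interpolation=cv2.INTER_CUBIC);cv2.imwrite('pics/z13.png',a)
im=w['img'];hsv=cv2.cvtColor(im,cv2.COLOR_RGB2HSV)
m=((abs(hsv[...,0].astype(int)-25)<5)&(hsv[...,1]>170)&(hsv[...,2]>150)).astype(np.uint8);m[215:]=0
n,l,st,ce=cv2.connectedComponentsWithStats(m);i=1+np.argmax(st[1:,4]);print(ce[i],st[i])
c,_=cv2.findContours((l==i).astype(np.uint8),cv2.RETR_EXTERNAL,cv2.CHAIN_APPROX_NONE)
P=plane(w,.118);W=np.array([P[v,u] for u,v in c[0][:,0]],np.float32)*1000;print(cv2.minEnclosingCircle(W),cv2.fitEllipse(W))
D=w['depth'];T=w['world_from_camera'];u,v=ce[i].astype(int)
z=D[v-3:v+4,u-3:u+4];r=np.linalg.inv(w['camera_matrix'])@[u,v,1];print('top z',(T[:3,:3]@(r*np.median(z))+T[:3,3]))
print('scene proj of cap top .118/.128',proj(d,(.5066,-.0302,.118)),proj(d,(.5066,-.0302,.128)))
```

```text
27.55 [ 0.50675075 -0.15406293  0.2176163 ] [-0.05051947 -0.20094385 -0.19011462] 0.07027222326870071
[252.46971935  54.20974889] [239  28  45  49 677]
((506.7943115234375, -30.780521392822266), 19.47296714782715) ((506.80413818359375, -30.700834274291992), (37.86272048950195, 38.07304763793945), 1.814867615699768)
top z [ 0.49934778 -0.03209055  0.11895183]
scene proj of cap top .118/.128 [270.09931162 168.92023028] [270.22379507 165.97429364]
```

View pics/w13.png

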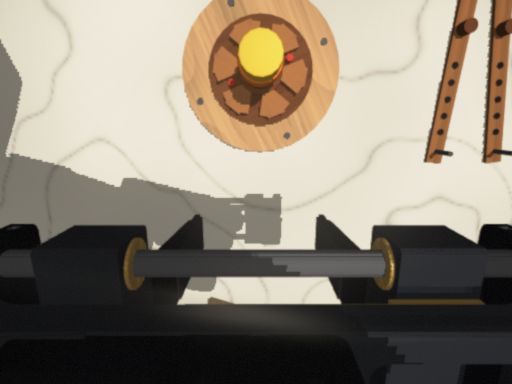

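View pics/z13.png

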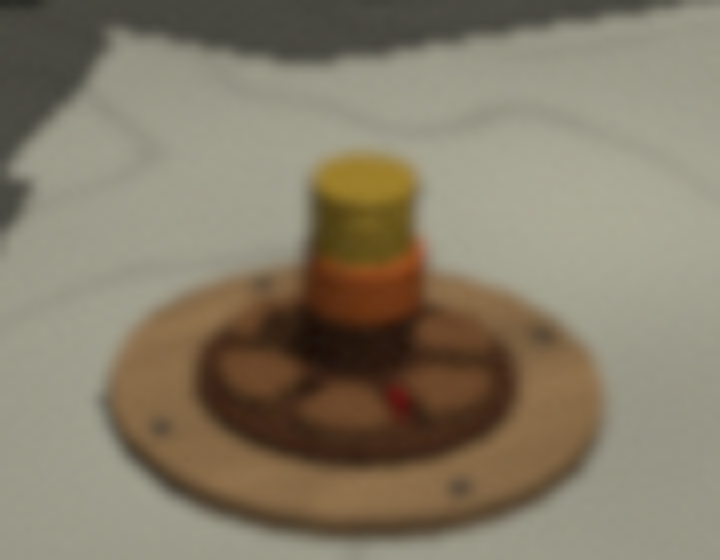

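```bash
python3 -c "
from station import job
print(job.finish_job())"
```

```text
the job is handed in; nothing more can be done
None
```

I assembled the drive on the post in the required order and handed it in at about 27.6 s of the 72 s allowed. The job reports no verdict, so the results below are my own checks.

- **Wheel:** I turned it about 15° to match the pins, measured at 22°, and lowered it. It keyed at the first try with no readable force. The wrist picture showed both pins in slots and the flange flat.
- **Spacer:** I released it about 0.5 mm above the collar. The top and scene pictures showed it sitting squared on the collar.
- **Cap:** I pressed it in steps of 2 mm or less. The force was 3.6 N shortly before the end, then briefly 19.8 N as the cap met the spacer. That is above the 4 to 12 N quoted for the catch but under the 40 N limit.

**Last checks:** After release, the cap top measured 0.119 m, against 0.118 m when home (the cameras are good to about 2 mm). Its centre was within 1 mm of the post axis, and the pictures showed no gap to the spacer. The gripper was clear, with the wrist force close to zero.

**Not measured:** I did not re-measure the black ring, linkage arm, jar and offcut at the end. I felt no contact with any of them.

**Disagreement:** The wrist and top cameras differed by about 2 mm on the cap and spacer positions. I used the wrist values, and both grasps were centred.

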